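# Centre the porcelain horse on its plinth

## Robot

A 6-joint arm with a two-finger parallel gripper is mounted at the origin on the work surface. World frame = base frame: x ahead of the robot, y to its left, z up, the work surface at z = 0. Lengths are in m, angles in rad, forces in N, time in s.
With the tool pointing down it reaches from about 0.3 to 1 m from the base axis. Payload 5.1 kg.
Tool frame: the origin (TCP) lies on the centre line of the jaws, within the pads' length; the fingertips stand 19 mm ahead of it and the grasp point (between the pads) is the TCP; y points along the fingers, z is the direction in which the jaws open and shut, and the axes are right-handed (so a half turn about y gives the same grasp; the last joint's range is limited). The gripper opens to 95 mm and grips with 3 to 60 N. Pads are 20 mm wide; open, the fingers measure 119 mm over their backs; the gripper's body (75 mm by 180 mm) begins 59 mm behind the grasp point.
Start: joints at [1.034, 0.124, 1.65, -0, 1.367, -0.083], TCP at [0.285, 0.584, 0.234] pointing down, gripper open.
Joint ranges: [-2.61, 2.61], [-1.02, 2.33], [0.03, 2.71], [-1.35, 4.49], [0.32, 2.68], [-2.91, 2.91]. Speed limits (rad/s): [2.57, 2.57, 3.14, 3.14, 3.14, 3.14].

## Interface

Orientations are given as a rotation vector (axis times angle).
In Python, from plant import * gives the robot as it stands. The module is installed in compiled form; this text tells all that it offers.
- The arm moves only by the tool arm_command, never from a script. Its argument "plan" is a list of rows, each a list of 7 numbers: the shift along the tool's x, y, z in mm, then the turn, a rotation vector about the tool's x, y, z in rad, then the finger opening in mm, from 0 to 95.1. In form: [[dx, dy, dz, wx, wy, wz, gripper], ...]. A call has 1 to 20 rows; each row is the pose to reach, as a shift and turn from the pose commanded when the call began, along the tool's axes at that moment; what a row does not reach only later rows make up. A row lasts 1/8 s, in which the tool goes at most 62.5 mm and 10.7 degrees, less where a joint would pass 70% of its speed; a pose out of reach is approached as far as the arm can. A call with a gripper value outside its range is refused whole. The fingers move at their own pace and stop on an object; the grip force is fixed at half the most. Time passes only in rows, so rows that repeat a pose let the fingers close. It gives the time, the measured TCP pose, the force and the opening at its end, in the units of the state.
- state(): the state, without advancing time (a new reading comes with each control period).
- capture(name): name is "side" or "top"; returns a dict with "img" (400x640x3 uint8, red, green, blue), "fx", "fy", "cx", "cy" (pixels), "origin" and "rotation" of the camera in the world. Camera axes: x right, y up, looking along -z (the intrinsics and any distortion apply to the point x, -y, -z); pixel columns grow to the right and rows downward; lengths in m; the calibration is good to about 2 mm. A picture is of the moment at which its call begins. There is no depth.
- job_done(): hands the job in, once; it reports no verdict.
Trained networks look in the newest picture that a camera, given by its name, has taken for a name from the list of things; names that differ only in an ending like _2 or _b are one class to them, and where a whole thing is asked for, a point or a joint stands for the part that bears it (a point fixed in the world has none). Each returns a list of dicts, best first, with "confidence" (0 to 1); they miss things now and then, are a little off and sometimes report something else, mostly with a low value. They report only what shows in the picture. A call takes as long as a camera call. They do not tell look-alikes from the thing itself.
- outline_of(camera, name): "mask" (400x640 bool, what is visible of it).
- tip_of(camera, name): "at" ([x, y, z] in m, in world coordinates, good to about 4 mm: a listed point, or the origin of a listed thing).
The state is a dict: "clock": time; "joint_pos": joint angles; "joint_velocities": joint speeds; "joint_torque": joint torques, N m; "tool_pos": TCP position; "tcp_rot": TCP orientation; "wrist_force": force on the tool from outside, world axes, zero at the start; "moment": the same for the moment, N m; "opening": finger opening in m.
Only numpy, scipy, OpenCV 4.12 (cv2) and the standard library are available. Lean on these libraries where they do the work, as an engineer would, in place of code of your own. Each camera call takes 0.05 s, during which the arm holds its last target.

## Task

The white porcelain horse stands off-centre on its small round wooden plinth. With closed fingers, nudge it gently at its round base with light taps until it stands upright in the middle of the plinth, without gripping it, taking it between the fingers, lifting it or tipping it. Leave everything else on the counter where it is, and finish with the hand clear of the horse.

Things in the scene. Friction and masses are not known exactly. Their poses are not given: they have to be found in the camera images.
- plinth: Round dark wooden display plinth, 100 mm diameter, 40 mm high, flat top; heavy, it does not move. Origin: centre of its underside, z up; its top centre is 40 mm above it. Its yaw is arbitrary (it is round).
- horse: White porcelain figurine of a standing horse, 74 mm high, 0.11 to 0.18 kg, loose on the plinth, top-heavy: it tips if pushed high up. Origin: centre of its underside, on its upright axis; z up, x towards its head. It starts 20 to 29 mm off the plinth's centre, any way, any heading (heading does not matter). It slides with dry friction and stops when the push stops.
- horse_base (a point): Centre of the round disc the horse stands on, 9.5 mm above the horse's underside. The disc is 60 mm in diameter, its upright rim 5 to 14 mm above the plinth's top; under it is a foot of 38 mm diameter, 5 mm high. All of the horse (54 mm long) stays within the disc's outline. At the start the disc overhangs the plinth's edge by up to 9 mm.
- bangle: Pale green jade ring, 76 mm outer diameter, 10 mm high, lying flat close to the plinth. Bystander. Origin: centre of its underside.
- key_a: Nickel key, 58 mm long, 24 mm wide, 4 mm thick, lying close to the plinth. Bystander. Origin: underside, near its middle.
- key_b: A second key, the same as the first. Bystander.
- cigar_tube: Silver cigar tube, 145 mm long, 20 mm diameter, lying close to the plinth; it does not roll. Bystander. Origin: on its underside, half-way along; x along the tube.
- watch_box: Closed rosewood watch box, 100 x 120 x 70 mm high, at the right of the counter. Bystander. Origin: centre of its underside.
- loupe: Black magnifier loupe, 38 mm diameter, 30 mm high, standing at the right of the counter. Bystander. Origin: centre of its underside.
- deposit_box: Narrow closed aluminium deposit box, 364 x 124 mm, 84 mm high, at the left of the counter, its long side (x) pointing away from the robot. It does not move. Origin: centre of its underside.
Things that resemble listed ones, but are neither listed nor needed, are in the scene too. Of the things that look like the horse, the largest one is meant.

How it is judged:
At the end, for the whole second after the job is handed in: The horse's axis is within 7 mm of the plinth's centre, it stands upright (within 0.06 rad) and at rest on the plinth's top (height within 3 mm), untouched; the bangle, keys, cigar tube, watch box and loupe are each within 15 mm of where they were (horizontal distance between horse and plinth below 0.007 m and angle between horse's own z axis and vertical below 0.06 rad and z of horse in the frame of plinth between 0.037 and 0.043 m and linear speed of horse below 0.01 m/s and contact force between each of the arm, the fingers and horse below 0.05 N and distance of each of bangle, key_a, key_b, cigar_tube, watch_box, loupe from where it was at the start of the episode below 0.015 m).
It fails at once if the horse tips by more than 0.3 rad or falls off its plinth (angle between horse's own z axis and vertical above 0.3 rad or z of horse in the frame of plinth below 0.032 m).
It fails at once if the horse is lifted more than 8 mm off the plinth (z of horse in the frame of plinth above 0.048 m).
It fails at once if the horse is struck, pressed or squeezed with more than 6 N (contact force between the fingers and horse above 6 N).
It fails at once if the horse is taken between the fingers (the grasp point comes within 18 mm of its upright axis, lower than its top) (horizontal distance between the grasp point and horse below 0.018 m and height (world z) of the grasp point below 0.118 m).
It fails at once if the bangle, a key, the cigar tube, the watch box or the loupe is moved by more than 15 mm (distance of any of bangle, key_a, key_b, cigar_tube, watch_box, loupe from where it was at the start of the episode above 0.015 m).
It also fails if it takes over 51 s, if anything falls off the work surface, if the arm or the gripper's body presses on something with over 40 N, if the wrist force passes 120 N, or if a joint passes its speed limit or range.

## Working session

There is one attempt and no reset: what is moved stays moved. The work goes in short steps, Python scripts to look and compute and a tool call to move; the robot and the scene stay as the last step left them, time stands still between calls to the robot, and variables do not carry over. Pictures are saved under pics/ and viewed, and the job is handed in when it is done.

Besides the shell and the picture viewer there is one more tool, called by a JSON object that holds its "api" and its "payload", one argument or row to a line. arm_command: Moves the arm, as the interface text tells. Its arguments: {"type":"object","properties":{"plan":{"type":"array"}},"required":["plan"]}

```bash
mkdir -p pics; cat > h.py <<'E'
from plant import *
import numpy as np, cv2
from scipy.spatial.transform import Rotation as R
def snap(cam,fn):
    c=capture(cam); cv2.imwrite('pics/'+fn,cv2.cvtColor(c['img'],cv2.COLOR_RGB2BGR)); return c
def proj(c,p):
    q=np.array(c['rotation']).T@(np.array(p)-c['origin']); q=q*[1,-1,-1]
    return np.array([c['fx']*q[0]/q[2]+c['cx'],c['fy']*q[1]/q[2]+c['cy']])
def ray(c,uv,z):
    d=np.array([(uv[0]-c['cx'])/c['fx'],-(uv[1]-c['cy'])/c['fy'],-1]); d=np.array(c['rotation'])@d
    o=np.array(c['origin']); return o+d*(z-o[2])/d[2]
E
python3 - <<'E'
from h import *
print(state())
for cam in('side','top'):
    c=snap(cam,cam+'0.png'); print(cam,{k:c[k] for k in c if k!='img'})
    for n in('plinth','horse','horse_base','bangle','key_a','cigar_tube','watch_box','loupe','deposit_box'):
        for r in tip_of(cam,n): print(n,np.round(r['at'],4),round(r['confidence'],2),proj(c,r['at']).round())
E
```

```text
{'clock': 0.0, 'joint_pos': array([ 1.03444321e+00,  1.24468871e-01,  1.65166365e+00,  5.08474345e-06,
        1.36751018e+00, -8.25960271e-02]), 'joint_velocities': array([ 0.00133244, -0.00140316,  0.00137062,  0.00022322,  0.00044054,
        0.00052187]), 'joint_torque': array([ 1.32054922e-05, -4.17607713e+01, -3.59931242e+01,  7.75264576e-02,
        4.92164888e-02, -1.63584655e-04]), 'tool_pos': array([0.28463718, 0.5836918 , 0.23241659]), 'tcp_rot': array([-1.54330866,  0.3564199 , -0.35542446]), 'wrist_force': array([-0.7717047 , -0.20471089, -0.46378691]), 'moment': array([-0.00511668,  0.039183  ,  0.01014455]), 'opening': 0.09488996489939548}
side {'fx': 393.092831868745, 'fy': 393.092831868745, 'cx': 319.4115741346038, 'cy': 190.91725989604168, 'origin': array([ 0.04764158, -0.55824015,  0.66711162]), 'rotation': array([ 0.86421019, -0.32562779, -0.66681817])}Traceback (most recent call last):
  File "<stdin>", line 6, in <module>
  File "h.py", line 7, in proj
    q=np.array(c['rotation']).T@(np.array(p)-c['origin']); q=q*[1,-1,-1]
                                                             ~^~~~~~~~~~
TypeError: can't multiply sequence by non-int of type 'numpy.float64'
```

Rotation is a rotation vector.

```bash
sed -i "s/np.array(c\['rotation'\])/R.from_rotvec(c['rotation']).as_matrix()/" h.py
python3 - <<'E'
from h import *
for cam in('side','top'):
    c=snap(cam,cam+'0.png'); print(cam,{k:c[k] for k in c if k!='img'})
    for n in('plinth','horse','horse_base','bangle','key_a','cigar_tube','watch_box','loupe','deposit_box'):
        for r in tip_of(cam,n): print(n,np.round(r['at'],4),round(r['confidence'],2),proj(c,r['at']).round())
print(R.from_rotvec(state()['tcp_rot']).as_matrix().round(3))
E
```

```text
side {'fx': 393.092831868745, 'fy': 393.092831868745, 'cx': 319.4115741346038, 'cy': 190.91725989604168, 'origin': array([ 0.04764158, -0.55824015,  0.66711162]), 'rotation': array([ 0.86421019, -0.32562779, -0.66681817])}
plinth [ 0.549  -0.0607  0.001 ] 0.94 [340. 227.]
horse [ 0.52   -0.0742  0.0365] 0.87 [335. 225.]
horse [ 0.4623 -0.1826  0.0008] 0.86 [349. 275.]
horse [ 0.4006 -0.0978  0.0027] 0.6 [302. 266.]
horse_base [ 0.5215 -0.0704  0.0449] 0.79 [334. 221.]
horse_base [ 0.4017 -0.0941  0.0073] 0.72 [301. 263.]
horse_base [ 0.4568 -0.1803  0.0064] 0.6 [347. 274.]
bangle [ 0.6328 -0.1376  0.0032] 0.59 [386. 227.]
key_a [0.6071 0.0157 0.0019] 0.44 [336. 202.]
key_a [ 0.6362 -0.0257  0.    ] 0.39 [354. 205.]
key_a [ 0.4934  0.0301 -0.0031] 0.28 [299. 219.]
cigar_tube [ 0.4894  0.028  -0.0016] 0.8 [298. 220.]
cigar_tube [ 0.5226 -0.0718  0.0355] 0.17 [335. 224.]
watch_box [ 0.616  -0.3803 -0.0029] 0.61 [469. 294.]
loupe [ 0.3863 -0.4081  0.0013] 0.68 [410. 375.]
deposit_box [ 4.974e-01  4.383e-01 -2.000e-04] 0.95 [218. 152.]
top {'fx': 374.01573073240473, 'fy': 374.015730732404
[... 240 characters left out ...]
264 -0.0682  0.0394] 0.68 [353. 208.]
horse [ 0.4577 -0.1809 -0.002 ] 0.68 [392. 236.]
horse [ 4.011e-01 -9.420e-02  3.000e-04] 0.52 [361. 257.]
horse_base [ 0.3999 -0.0999  0.0034] 0.64 [363. 257.]
horse_base [ 0.4572 -0.1816  0.0079] 0.52 [393. 236.]
horse_base [ 0.6082  0.0121 -0.0013] 0.17 [323. 181.]
bangle [ 6.356e-01 -1.347e-01  6.000e-04] 0.5 [375. 172.]
key_a [ 0.6425 -0.0255 -0.0015] 0.47 [336. 169.]
cigar_tube [0.4897 0.0271 0.0012] 0.73 [316. 223.]
watch_box [ 0.6188 -0.3743  0.0011] 0.68 [461. 180.]
loupe [ 0.3905 -0.4083  0.0018] 0.66 [478. 263.]
deposit_box [4.962e-01 4.336e-01 2.000e-04] 0.59 [167. 217.]
[[ 0.899  0.     0.438]
 [-0.438  0.     0.899]
 [-0.    -1.     0.   ]]
```

View pics/side0.png

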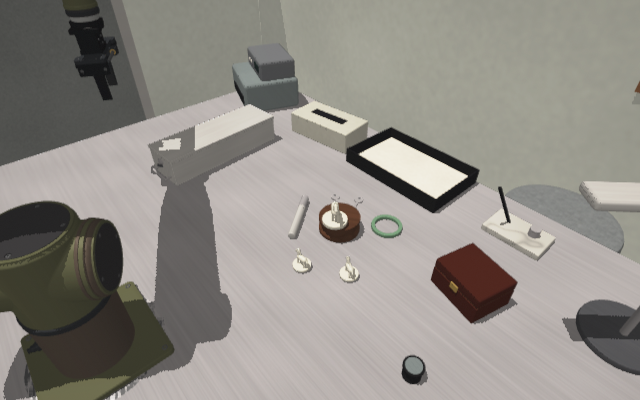

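View pics/top0.png

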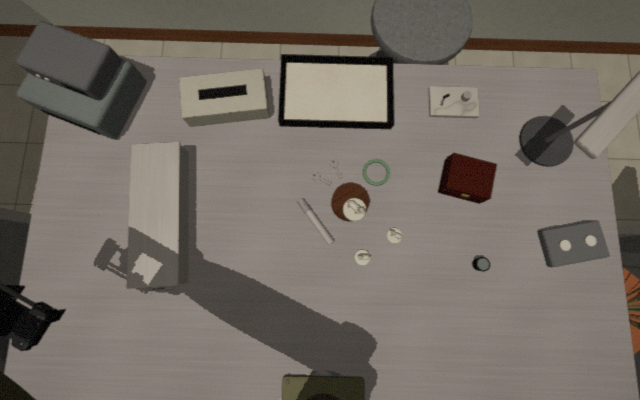

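```bash
cat > m.py <<'E'
from h import *
import sys
def look(tag,zh=0.054):
    pts={}
    for cam in('side','top'):
        c=snap(cam,cam+tag+'.png')
        im=cv2.cvtColor(c['img'],cv2.COLOR_RGB2BGR)
        u,v=proj(c,[0.54,-0.065,0.04]).astype(int); W,H=50,40
        cr=cv2.resize(im[v-H:v+H,u-W:u+W],None,fx=7.5,fy=7.5,interpolation=cv2.INTER_CUBIC)
        cv2.imwrite(f'pics/{cam}{tag}z.png',cr)
        print(cam,'crop origin',u-W,v-H)
        for n in('plinth','horse_base','horse'):
            for r in tip_of(cam,n):
                if np.hypot(*(r['at'][:2]-np.array([.545,-.063])))<.05: print(n,np.round(r['at'],4),round(r['confidence'],2))
        for n in('plinth','horse'):
            for r in outline_of(cam,n):
                ys,xs=np.nonzero(r['mask'])
                if abs(xs.mean()-u)<20 and abs(ys.mean()-v)<20:
                    print(n,'mask',round(r['confidence'],2),xs.min(),xs.max(),ys.min(),ys.max(),len(xs)); np.save(f'{cam}_{n}{tag}.npy',r['mask']);break
if __name__=='__main__': look(sys.argv[1])
E
python3 m.py 1
```

```text
side crop origin 288 177
plinth [ 5.496e-01 -6.070e-02  5.000e-04] 0.78
horse_base [ 0.5245 -0.0702  0.0523] 0.84
horse [ 0.5209 -0.0737  0.0368] 0.91
plinth mask 0.78 319 360 202 241 939
horse mask 0.59 321 347 202 228 467
top crop origin 301 162
plinth [ 0.5458 -0.058   0.0035] 0.83
horse_base [ 0.5207 -0.0726  0.0476] 0.82
horse [ 0.5254 -0.0706  0.0403] 0.81
plinth mask 0.89 332 369 182 219 748
horse mask 0.84 344 365 198 220 391
```

```bash
python3 - <<'E'
import cv2,numpy as np
a=cv2.imread('pics/side1z.png');b=cv2.imread('pics/top1z.png');print(a.shape)
cv2.imwrite('pics/z1.png',cv2.resize(np.hstack([a[:,150:550],b[:,200:600]]),(800,600)))
E
```

```text
(600, 750, 3)
```

View pics/z1.png

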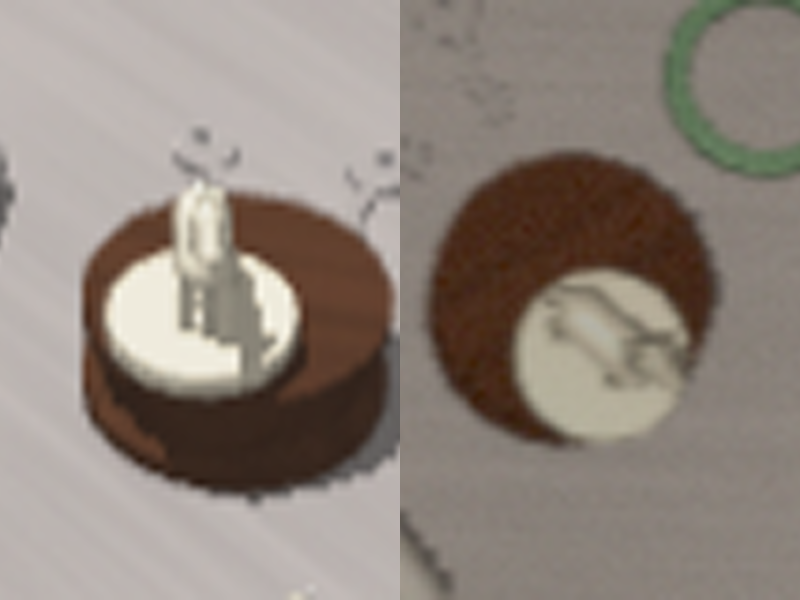

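```bash
cat > fit.py <<'E'
from h import *
from scipy.optimize import minimize
import sys
S=6
t=np.linspace(0,2*np.pi,60,endpoint=False)
def fit(cam,tag,x0,verbose=True,c=None):
    c=c or snap(cam,cam+tag+'.png')
    im=c['img']; u,v=proj(c,[0.545,-0.062,0.04]).astype(int); W,H=40,34
    cr=cv2.resize(im[v-H:v+H,u-W:u+W],None,fx=S,fy=S,interpolation=cv2.INTER_CUBIC).astype(int)
    r,g,b=cr[...,0],cr[...,1],cr[...,2]
    brown=((r-b)>0.33*r)&(r>g*1.25)&(r<170)   # wood
    if cam=='side': white=(r+g+b>580)&((r-b)>5)&((r-b)<0.3*r)
    else: white=(r-b>0.13*r)&(g>100)&(r>=g)&~brown
    def hull(cx,cy,rad,z0,z1):
        P=[proj(c,[cx+rad*np.cos(a),cy+rad*np.sin(a),z]) for a in t for z in(z0,z1)]
        P=(np.array(P)-[u-W,v-H]+0.5)*S-0.5
        m=np.zeros(cr.shape[:2],np.float32)
        cv2.fillPoly(m,[cv2.convexHull(np.round(P*16).astype(np.int32))],1,shift=4); return m>0
    # plinth: brown vs plinth minus disc ; disc
    def model(x): 
        d=hull(x[2],x[3],.030,.045,.054); p=hull(x[0],x[1],.050,0,.040)
        fig=hull(x[2],x[3],.028,.054,.114)&~d
        return p,d,fig
    dark=(r+g+b<200) if cam=='side' else np.zeros_like(brown)
    def cost(x):
        p,d,fig=model(x)
        e=(white!=d)&~fig
        return ((brown!=(p&~d))&~fig&~dark&~d).sum()+(d&brown).sum()*2+((white&~d)&~fig).sum()+ (p&~d&~fig&white).sum()
    best=None
    for k in range(3):
        s=np.array(x0) if best is None else best.x
        sim=np.vstack([s]+[s+np.eye(4)[i]*.006*(1 if k%2 else -1) for i in range(4)])
        q=minimize(cost,s,method='Nelder-Mead',options=dict(initial_simplex=sim,xatol=1e-4,fatol=1,maxiter=250))
        if best is None or q.fun<best.fun:best=q
    x=best.x;p,d,fig=model(x)
    vis=cr.astype(np.uint8)[...,::-1].copy()
    for m,col in((p,(0,255,255)),(d,(0,0,255))):
        cs,_=cv2.findContours(m.astype(np.uint8),cv2.RETR_EXTERNAL,cv2.CHAIN_APPROX_NONE);cv2.drawContours(vis,cs,-1,col,1)
    print(cam,'plinth',x[:2].round(4),'disc',x[2:].round(4),'off mm',((x[2:]-x[:2])*1000).round(1),'cost',best.fun)
    return x,np.vstack([vis, np.dstack([white*255,brown*255,0*brown]).astype(np.uint8)])
if __name__=='__main__':
    tag=sys.argv[1]; x0=[float(a) for a in sys.argv[2:6]]
    V=[fit(cam,tag,x0)[1] for cam in('side','top')]
    o=np.hstack(V);s=min(800/o.shape[1],600/o.shape[0]);cv2.imwrite(f'pics/fit{tag}.png',cv2.resize(o,None,fx=s,fy=s))
E
python3 fit.py 2 .548 -.060 .523 -.071
```

```text
side plinth [ 0.5488 -0.0584] disc [ 0.521  -0.0707] off mm [-27.8 -12.2] cost 2830.0
top plinth [ 0.5457 -0.0625] disc [ 0.5204 -0.0701] off mm [-25.3  -7.6] cost 5565.0
```

View pics/fit2.png

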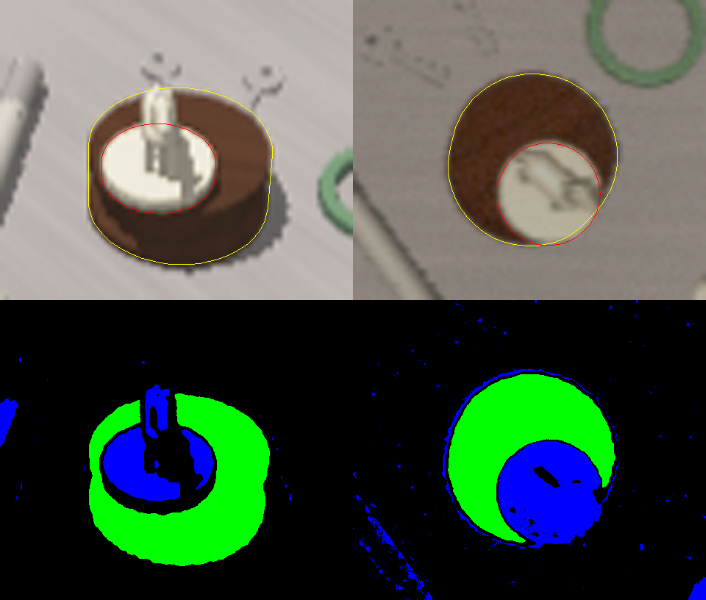

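Three horses: the one on the plinth at side (335,215)/top (353,208), small ones at side (302,264) and (349,272). The one on the plinth is visibly larger in the crop and stands on the dark plinth, so it is the one meant. The fit says it is about 28 mm off, towards the robot and a bit to the right. I'll hover in front of it, on the robot side.

{"api": "arm_command", "payload": {
  "plan": [
    [450, 72, -535, 0, -0.815, 0, 0],
    [450, 72, -535, 0, -0.815, 0, 0],
    [450, 72, -535, 0, -0.815, 0, 0],
    [450, 72, -535, 0, -0.815, 0, 0],
    [450, 72, -535, 0, -0.815, 0, 0],
    [450, 72, -535, 0, -0.815, 0, 0],
    [450, 72, -535, 0, -0.815, 0, 0],
    [450, 72, -535, 0, -0.815, 0, 0],
    [450, 72, -535, 0, -0.815, 0, 0],
    [450, 72, -535, 0, -0.815, 0, 0],
    [450, 72, -535, 0, -0.815, 0, 0],
    [450, 72, -535, 0, -0.815, 0, 0],
    [450, 72, -535, 0, -0.815, 0, 0],
    [450, 72, -535, 0, -0.815, 0, 0],
    [450, 72, -535, 0, -0.815, 0, 0],
    [450, 72, -535, 0, -0.815, 0, 0]
  ]
}}

```text
clock: 3.8
tool_pos: [0.4549, -0.093, 0.1619]
tcp_rot: [-1.552, -0.285, 0.284]
wrist_force: [-0.2, -0.3, -0.4]
opening: 0.0001
```

```bash
cat > tool.py <<'E'
from h import *
s=state(); M=R.from_rotvec(s['tcp_rot']).as_matrix()
print(s['clock'],s['tool_pos'].round(4),s['opening'],s['wrist_force'].round(2)); print(M.round(3)); print('q',s['joint_pos'].round(2))
import sys
if len(sys.argv)>1:
    d=np.array([float(a) for a in sys.argv[1:4]])-s['tool_pos']; print('tool shift mm',(M.T@d*1000).round(1))
E
python3 tool.py 0.469 -0.090 0.067; python3 -c "
from h import *
for cam in('side','top'): snap(cam,cam+'3.png')"
```

```text
3.8 [ 0.4549 -0.093   0.1619] 0.00012292963190479008 [-0.25 -0.27 -0.38]
[[ 0.935  0.    -0.355]
 [ 0.355 -0.     0.935]
 [ 0.    -1.    -0.   ]]
q [-0.32 -0.25  2.13  0.    1.26 -2.25]
tool shift mm [14.2 94.9 -2.1]
```

View pics/side3.png

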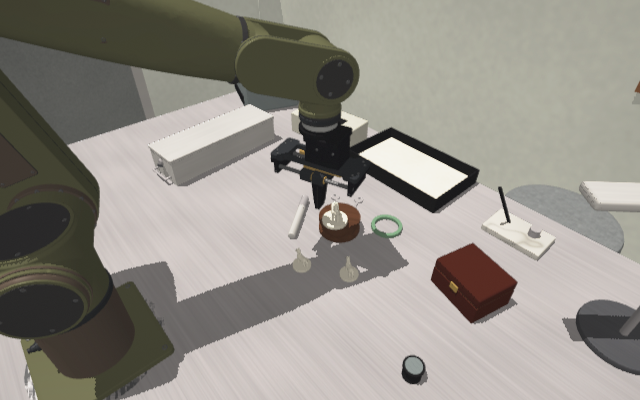

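The closed fingers hover at about (320,195) in the side view, clear of everything. I'll lower them in front of the disc.

{"api": "arm_command", "payload": {
  "plan": [
    [12, 30, -2, 0, 0, 0, 0],
    [12, 60, -2, 0, 0, 0, 0],
    [12, 80, -2, 0, 0, 0, 0],
    [12, 90, -2, 0, 0, 0, 0],
    [12, 95, -2, 0, 0, 0, 0],
    [12, 95, -2, 0, 0, 0, 0],
    [12, 95, -2, 0, 0, 0, 0]
  ]
}}

```text
clock: 4.78
tool_pos: [0.4675, -0.0918, 0.0676]
tcp_rot: [-1.553, -0.285, 0.282]
wrist_force: [0.3, -0.2, 0.2]
opening: 0.0005
```

```bash
python3 tool.py; python3 - <<'E'
from h import *
V=[]
for cam in('side','top'):
    c=snap(cam,cam+'4.png');im=cv2.cvtColor(c['img'],cv2.COLOR_RGB2BGR);u,v=proj(c,[.51,-.075,.06]).astype(int)
    V.append(cv2.resize(im[v-50:v+50,u-40:u+40],(400,500),interpolation=cv2.INTER_CUBIC))
cv2.imwrite('pics/z4.png',np.hstack(V))
E
```

```text
4.775 [ 0.4675 -0.0918  0.0676] 0.0004738620207746447 [ 0.34 -0.18  0.15]
[[ 0.935  0.002 -0.353]
 [ 0.353 -0.001  0.935]
 [ 0.001 -1.    -0.001]]
q [-0.31 -0.1   2.17 -0.    1.07 -2.24]
```

View pics/z4.png

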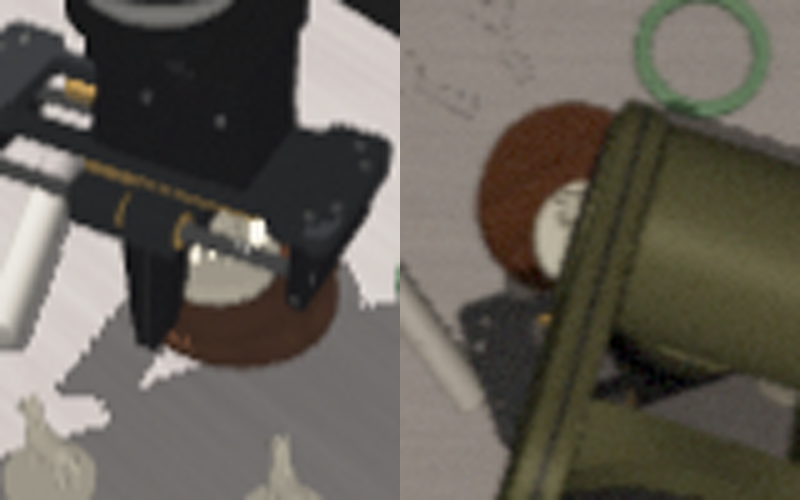

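```bash
python3 - <<'E'
from h import *
s=state();M=R.from_rotvec(s['tcp_rot']).as_matrix();c=capture('side')
u,v=proj(c,[.51,-.075,.06]).astype(int)
for z in(-.09,.09):
  for x in(-.0375,.0375):
    p=s['tool_pos']+M@[x,-.059,z];print(z,x,p.round(3),(proj(c,p)-[u-40,v-50])*5)
print('tip',[((proj(c,s['tool_pos']+M@[x,.019,z])-[u-40,v-50])*5).round() for x in(-.01,.01) for z in(-.012,.012)])
E
```

```text
-0.09 -0.0375 [ 0.464 -0.189  0.126] [316.39862322 325.3847951 ]
-0.09 0.0375 [ 0.534 -0.163  0.127] [389.9182613  213.74154126]
0.09 -0.0375 [ 0.4   -0.021  0.126] [-71.53303162 184.41628798]
0.09 0.0375 [0.471 0.006 0.126] [19.18185933 89.44518195]
tip [array([170., 355.]), array([122., 337.]), array([190., 327.]), array([143., 309.])]
```

{"api": "arm_command", "payload": {
  "plan": [
    [4, 0, 0, 0, 0, 0, 0],
    [8, 0, 0, 0, 0, 0, 0],
    [11, 0, 0, 0, 0, 0, 0],
    [12, 0, 0, 0, 0, 0, 0],
    [13, 0, 0, 0, 0, 0, 0],
    [14, 0, 0, 0, 0, 0, 0],
    [15, 0, 0, 0, 0, 0, 0],
    [16, 0, 0, 0, 0, 0, 0],
    [17, 0, 0, 0, 0, 0, 0],
    [18, 0, 0, 0, 0, 0, 0],
    [19, 0, 0, 0, 0, 0, 0],
    [20, 0, 0, 0, 0, 0, 0],
    [21, 0, 0, 0, 0, 0, 0],
    [22, 0, 0, 0, 0, 0, 0],
    [23, 0, 0, 0, 0, 0, 0],
    [24, 0, 0, 0, 0, 0, 0],
    [24, 0, 0, 0, 0, 0, 0]
  ]
}}

```text
clock: 7.05
tool_pos: [0.4894, -0.083, 0.0666]
tcp_rot: [-1.552, -0.284, 0.283]
wrist_force: [-0.5, 0.4, 0.4]
opening: 0.0006
```

```bash
python3 tool.py; python3 - <<'E'
from h import *
V=[]
for cam in('side','top'):
    c=snap(cam,cam+'5.png');im=cv2.cvtColor(c['img'],cv2.COLOR_RGB2BGR);u,v=proj(c,[.51,-.075,.06]).astype(int)
    V.append(cv2.resize(im[v-50:v+50,u-40:u+40],(400,500),interpolation=cv2.INTER_CUBIC))
    for r in tip_of(cam,'horse'):print(cam,r)
cv2.imwrite('pics/z5.png',np.hstack(V))
E
```

```text
7.05 [ 0.4894 -0.083   0.0666] 0.0005890205237777807 [-0.46  0.38  0.41]
[[ 0.935  0.    -0.353]
 [ 0.353  0.     0.935]
 [ 0.    -1.    -0.   ]]
q [-0.28 -0.05  2.13  0.    1.06 -2.21]
side {'at': [0.459, -0.1846, -0.0002], 'confidence': 0.77}
side {'at': [0.5293, -0.0751, 0.0367], 'confidence': 0.62}
side {'at': [0.5498, -0.0618, -0.002], 'confidence': 0.62}
side {'at': [0.4005, -0.0962, 0.001], 'confidence': 0.5}
top {'at': [0.4584, -0.1801, -0.0014], 'confidence': 0.59}
top {'at': [0.4914, 0.0276, 0.0009], 'confidence': 0.31}
```

View pics/z5.png

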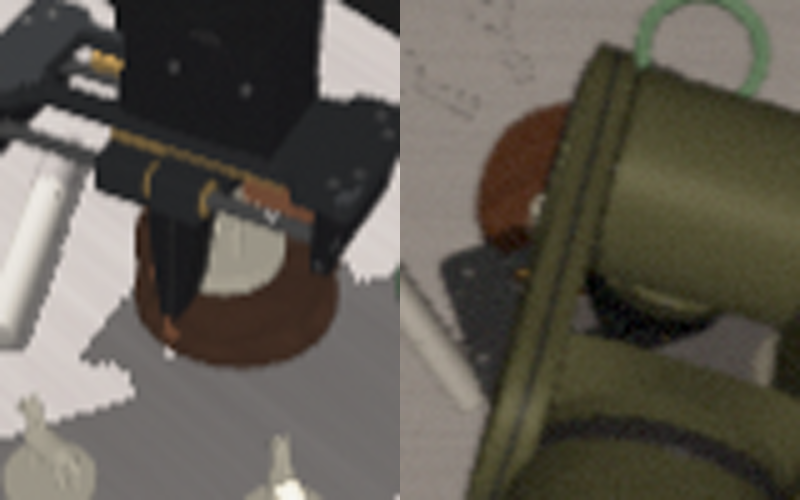

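{"api": "arm_command", "payload": {
  "plan": [
    [1, 0, 0, 0, 0, 0, 0],
    [2, 0, 0, 0, 0, 0, 0],
    [3, 0, 0, 0, 0, 0, 0],
    [4, 0, 0, 0, 0, 0, 0],
    [5, 0, 0, 0, 0, 0, 0],
    [6, 0, 0, 0, 0, 0, 0],
    [7, 0, 0, 0, 0, 0, 0],
    [8, 0, 0, 0, 0, 0, 0],
    [9, 0, 0, 0, 0, 0, 0],
    [10, 0, 0, 0, 0, 0, 0],
    [11, 0, 0, 0, 0, 0, 0],
    [12, 0, 0, 0, 0, 0, 0],
    [13, 0, 0, 0, 0, 0, 0],
    [14, 0, 0, 0, 0, 0, 0],
    [15, 0, 0, 0, 0, 0, 0],
    [15, 0, 0, 0, 0, 0, 0],
    [12, 0, 0, 0, 0, 0, 0],
    [2, 0, 0, 0, 0, 0, 0],
    [-15, 0, 0, 0, 0, 0, 0],
    [-15, 0, 0, 0, 0, 0, 0]
  ]
}}

```text
clock: 9.75
tool_pos: [0.4737, -0.0887, 0.0663]
tcp_rot: [-1.552, -0.282, 0.283]
wrist_force: [-0.5, -0.9, 0.2]
opening: 0.0005
```

```bash
python3 tool.py 0.44 -0.10 0.17
```

```text
9.75 [ 0.4737 -0.0887  0.0663] 0.000510780532945231 [-0.53 -0.85  0.17]
[[ 0.936 -0.001 -0.352]
 [ 0.352  0.     0.936]
 [-0.001 -1.     0.   ]]
q [-0.3  -0.08  2.16 -0.    1.06 -2.23]
tool shift mm [ -35.6 -103.7    1.3]
```

{"api": "arm_command", "payload": {
  "plan": [
    [-10, -40, 0, 0, 0, 0, 0],
    [-20, -90, 40, 0, 0, 0, 0],
    [-30, -120, 90, 0, 0, 0, 0],
    [-30, -120, 150, 0, 0, 0, 0],
    [-30, -120, 210, 0, 0, 0, 0],
    [-30, -120, 260, 0, 0, 0, 0],
    [-30, -120, 260, 0, 0, 0, 0],
    [-30, -120, 260, 0, 0, 0, 0]
  ]
}}

```text
clock: 10.75
tool_pos: [0.3555, 0.1439, 0.1868]
tcp_rot: [-1.553, -0.284, 0.283]
wrist_force: [-0.0, 0.4, 0.4]
opening: 0.0006
```

```bash
python3 tool.py; python3 fit.py 6 .547 -.0605 .541 -.064
```

```text
10.75 [0.3555 0.1439 0.1868] 0.0006216555061804473 [-0.    0.42  0.42]
[[ 0.935  0.001 -0.354]
 [ 0.354 -0.     0.935]
 [ 0.    -1.    -0.001]]
q [ 0.24 -0.49  2.26 -0.    1.37 -1.69]
side plinth [ 0.5487 -0.0585] disc [ 0.5418 -0.0629] off mm [-6.9 -4.3] cost 6876.0
top plinth [ 0.5468 -0.0616] disc [ 0.5418 -0.0622] off mm [-5.  -0.7] cost 6025.0
```

View pics/fit6.png

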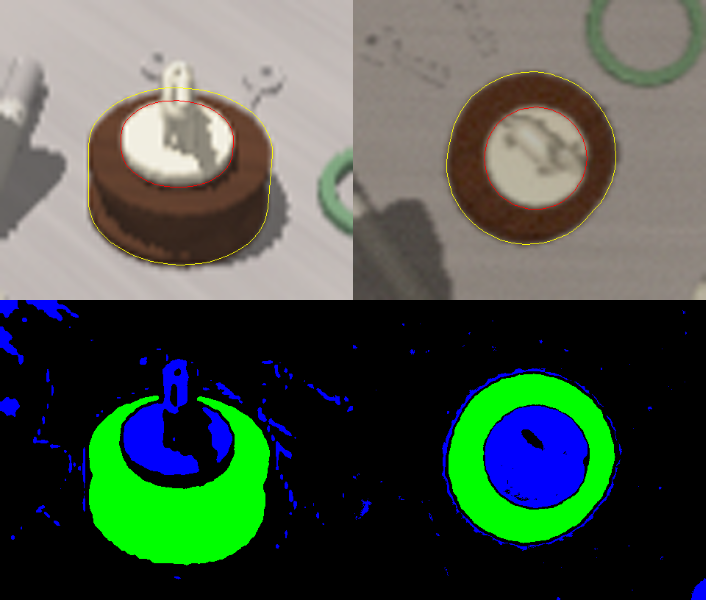

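View pics/top6.png

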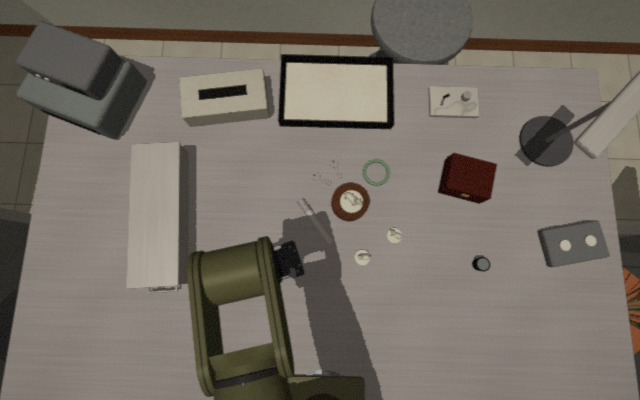

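```bash
cat > fit2.py <<'E'
from h import *
from scipy.optimize import minimize
import sys
S=6;t=np.linspace(0,2*np.pi,72,endpoint=False)
def fit(cam,tag,x0):
    c=snap(cam,cam+tag+'.png')
    im=c['img']; u,v=proj(c,[0.545,-0.062,0.04]).astype(int); W,H=40,34
    cr=cv2.resize(im[v-H:v+H,u-W:u+W],None,fx=S,fy=S,interpolation=cv2.INTER_CUBIC).astype(int)
    r,g,b=cr[...,0],cr[...,1],cr[...,2]
    brown=((r-b)>.22*r)&(r>g*1.15)&(r<170)&~((r+g+b>330)&(r-b<.25*r))
    white=~brown&(((r+g+b>500)&(r-b>4)) if cam=='side' else ((r-b>.12*r)&(g>90)))
    # keep component of disc; object = brown|white central component, filled
    uP=lambda p:(proj(c,p)-[u-W,v-H]+.5)*S-.5
    def hull(cx,cy,rad,z0,z1):
        P=np.array([uP([cx+rad*np.cos(a),cy+rad*np.sin(a),z]) for a in t for z in(z0,z1)])
        m=np.zeros(cr.shape[:2],np.uint8); cv2.fillPoly(m,[cv2.convexHull(np.round(P*16).astype(np.int32))],1,shift=4); return m>0
    n,l,st,_=cv2.connectedComponentsWithStats(brown.astype(np.uint8)); k=1+st[1:,4].argmax(); ob=(l==k).astype(np.uint8)
    cs,_=cv2.findContours(ob,cv2.RETR_EXTERNAL,cv2.CHAIN_APPROX_NONE)
    hullm=np.zeros_like(ob); cv2.fillPoly(hullm,[cv2.convexHull(np.vstack(cs))],1); hullm=hullm>0
    def cp(x): return (hull(x[0],x[1],.05+x[3],x[2],.04+x[2])!=hullm).sum()
    def nm(f,s,st):
        for k in range(3):
            sim=np.vstack([s]+[s+np.eye(len(s))[i]*st[i]*(-1)**k for i in range(len(s))])
            q=minimize(f,s,method='Nelder-Mead',options=dict(initial_simplex=sim,xatol=5e-5,fatol=1,maxiter=200)); s=q.x
        return q
    q=nm(cp,np.array([x0[0],x0[1],0,0]),[.004,.004,.002,.001]); P=q.x
    fl=hull(P[0],P[1],.046,.04+P[2],.04+P[2])
    # disc: interior hole of wood => not-brown pixels; shadow ignored via hole hull
    figz=P[2]
    def cd(x):
        d=hull(x[0],x[1],.030,.045+figz,.054+figz); fig=hull(x[0],x[1],.026,.054+figz,.114+figz)&~d
        return ((brown&d).sum()*3+((white&~d)&~fig&hullm).sum()*3+((~white&d)).sum())
    q2=nm(cd,np.array(x0[2:]),[.004,.004]); D=q2.x
    vis=cr.astype(np.uint8)[...,::-1].copy()
    for m,col in((hull(P[0],P[1],.05+P[3],P[2],.04+P[2]),(0,255,255)),(hull(P[0],P[1],.05+P[3],.04+P[2],.04+P[2]),(255,255,0)),(hull(D[0],D[1],.03,.045+figz,.054+figz),(0,0,255))):
        cc,_=cv2.findContours(m.astype(np.uint8),cv2.RETR_EXTERNAL,cv2.CHAIN_APPROX_NONE);cv2.drawContours(vis,cc,-1,col,1)
    print(cam,'plinth',P[:2].round(4),'dz,dr',P[2:].round(4),'disc',D.round(4),'off mm',((D-P[:2])*1000).round(1),q.fun,q2.fun)
    return np.vstack([vis,np.dstack([white*255,brown*255,hullm*90]).astype(np.uint8)])
tag=sys.argv[1]; x0=[float(a) for a in sys.argv[2:6]]
o=np.hstack([fit(cam,tag,x0) for cam in('side','top')]);s=min(800/o.shape[1],600/o.shape[0]);cv2.imwrite(f'pics/fit{tag}.png',cv2.resize(o,None,fx=s,fy=s))
E
python3 fit2.py 7 .547 -.0605 .541 -.064
```

```text
side plinth [ 0.5464 -0.0607] dz,dr [ 0.0003 -0.0011] disc [ 0.5424 -0.0624] off mm [-4.  -1.7] 708.0 6731.0
top plinth [ 0.5465 -0.0613] dz,dr [ 0.0009 -0.0003] disc [ 0.5423 -0.0625] off mm [-4.2 -1.2] 294.0 1643.0
```

View pics/fit7.png

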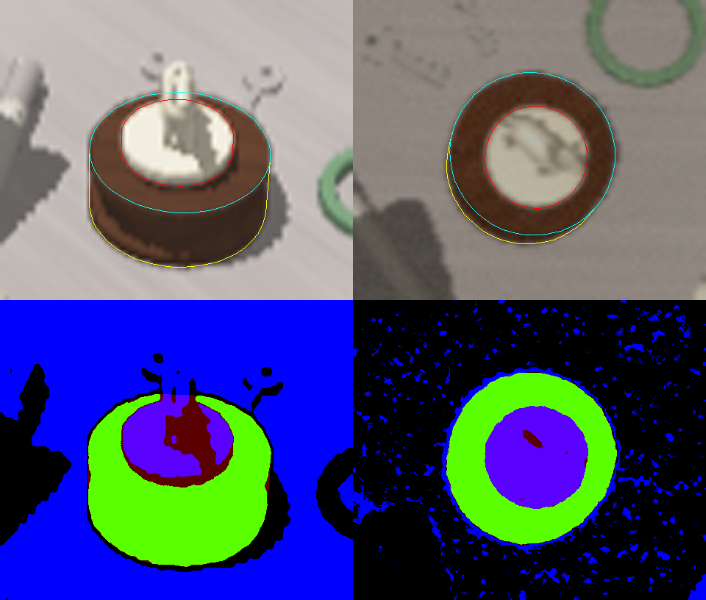

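Both views now agree: the horse stands upright, about 4.4 mm short in the same direction. One more light tap of about 4 mm will widen the margin.

```bash
python3 tool.py 0.4737 -0.0887 0.0670; python3 tool.py 0.5076 -0.0761 0.067|tail -1
```

```text
10.95 [0.3558 0.1432 0.1866] 0.0005051470454882996 [0.04 0.66 0.49]
[[ 0.936 -0.    -0.351]
 [ 0.351 -0.     0.936]
 [-0.    -1.    -0.   ]]
q [ 0.24 -0.49  2.26 -0.    1.37 -1.69]
tool shift mm [  29.1  119.6 -258.5]
tool shift mm [  65.2  119.6 -258.6]
```

{"api": "arm_command", "payload": {
  "plan": [
    [0, 0, -50, 0, 0, 0, 0],
    [0, 0, -110, 0, 0, 0, 0],
    [0, 0, -170, 0, 0, 0, 0],
    [5, 10, -220, 0, 0, 0, 0],
    [15, 50, -250, 0, 0, 0, 0],
    [25, 90, -260, 0, 0, 0, 0],
    [30, 110, -260, 0, 0, 0, 0],
    [30, 118, -260, 0, 0, 0, 0],
    [30, 119, -260, 0, 0, 0, 0],
    [30, 119, -260, 0, 0, 0, 0]
  ]
}}

```text
clock: 12.2
tool_pos: [0.4759, -0.0888, 0.0688]
tcp_rot: [-1.553, -0.285, 0.282]
wrist_force: [-0.9, -0.3, 0.1]
opening: 0.0004
```

```bash
python3 tool.py 0.5076 -0.0761 0.067
```

```text
12.2 [ 0.4759 -0.0888  0.0688] 0.0003659334089767745 [-0.9  -0.27  0.13]
[[ 0.936  0.002 -0.353]
 [ 0.353 -0.001  0.936]
 [ 0.002 -1.    -0.001]]
q [-0.3  -0.08  2.15 -0.    1.07 -2.23]
tool shift mm [34.2  1.9  0.7]
```

{"api": "arm_command", "payload": {
  "plan": [
    [5, 0, 0, 0, 0, 0, 0],
    [11, 0, 0, 0, 0, 0, 0],
    [17, 0, 0, 0, 0, 0, 0],
    [22, 0, 0, 0, 0, 0, 0],
    [25, 0, 0, 0, 0, 0, 0],
    [26, 0, 0, 0, 0, 0, 0],
    [27, 0, 0, 0, 0, 0, 0],
    [28, 0, 0, 0, 0, 0, 0],
    [29, 0, 0, 0, 0, 0, 0],
    [30, 0, 0, 0, 0, 0, 0],
    [31, 0, 0, 0, 0, 0, 0],
    [32, 0, 0, 0, 0, 0, 0],
    [33, 0, 0, 0, 0, 0, 0],
    [34, 0, 0, 0, 0, 0, 0],
    [34, 0, 0, 0, 0, 0, 0],
    [31, 0, 0, 0, 0, 0, 0],
    [20, 0, 0, 0, 0, 0, 0],
    [0, 0, 0, 0, 0, 0, 0],
    [0, 0, 0, 0, 0, 0, 0]
  ]
}}

```text
clock: 14.58
tool_pos: [0.474, -0.0886, 0.0673]
tcp_rot: [-1.552, -0.282, 0.283]
wrist_force: [0.7, 0.3, 0.5]
opening: 0.0001
```

{"api": "arm_command", "payload": {
  "plan": [
    [-10, -40, 0, 0, 0, 0, 0],
    [-20, -90, 40, 0, 0, 0, 0],
    [-30, -120, 90, 0, 0, 0, 0],
    [-30, -120, 150, 0, 0, 0, 0],
    [-30, -120, 210, 0, 0, 0, 0],
    [-30, -120, 260, 0, 0, 0, 0],
    [-30, -120, 260, 0, 0, 0, 0],
    [-30, -120, 260, 0, 0, 0, 0]
  ]
}}

```text
clock: 15.58
tool_pos: [0.3556, 0.1441, 0.1878]
tcp_rot: [-1.552, -0.284, 0.283]
wrist_force: [0.1, 0.8, -0.4]
opening: 0.0004
```

```bash
python3 fit2.py 8 .5465 -.061 .546 -.061; python3 - <<'E'
from h import *
for cam in('side','top'):
    for n in('bangle','key_a','cigar_tube','watch_box','loupe'):
        print(cam,n,[(np.round(r['at'],3).tolist(),round(r['confidence'],2)) for r in tip_of(cam,n)])
E
```

```text
side plinth [ 0.5461 -0.0609] dz,dr [ 0.0008 -0.0011] disc [ 0.5457 -0.0613] off mm [-0.5 -0.3] 649.0 6717.0
top plinth [ 0.5465 -0.0612] dz,dr [ 0.0014 -0.0004] disc [ 0.546  -0.0611] off mm [-0.5  0.1] 305.0 1665.0
side bangle [([0.634, -0.136, 0.002], 0.72)]
side key_a [([0.638, -0.027, -0.001], 0.64), ([0.634, -0.134, 0.003], 0.6), ([0.61, 0.016, -0.004], 0.38)]
side cigar_tube [([0.491, 0.028, -0.001], 0.72)]
side watch_box [([0.616, -0.379, -0.0], 0.92)]
side loupe [([0.386, -0.412, -0.002], 0.96)]
top bangle [([0.551, -0.058, 0.04], 0.67), ([0.633, -0.134, -0.0], 0.51)]
top key_a [([0.391, -0.403, -0.0], 0.51), ([0.608, 0.011, -0.004], 0.43), ([0.645, -0.024, -0.002], 0.43)]
top cigar_tube [([0.491, 0.028, 0.005], 0.95), ([0.545, -0.062, 0.0], 0.54)]
top watch_box []
top loupe [([0.644, -0.025, 0.001], 0.48), ([0.389, -0.403, 0.003], 0.46)]
```

View pics/fit8.png

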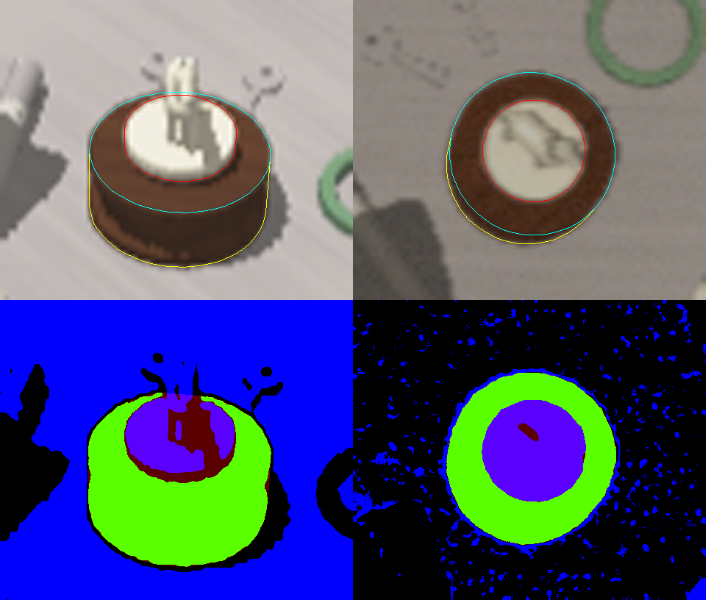

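View pics/side8.png

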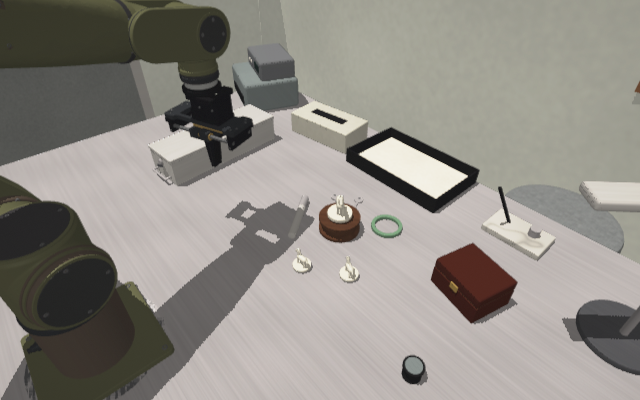

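The side view shows the horse upright in the middle of the plinth at about (340,213). The bystanders are in place and the hand is well clear.

```bash
python3 -c "
from plant import *
print(job_done())"
```

```text
the job is handed in; nothing more can be done
None
```

The horse now stands upright in the middle of its plinth, and the job is handed in. I nudged it at the rim of its disc with closed fingers in a few slow pushes (about 8 mm/s), roughly 26 mm in all.

- **Position:** in the last check both camera fits put the horse within about 0.6 mm of the plinth's centre. It looked upright in both pictures, and the hand was well clear.
- **Other things:** the bangle, keys, cigar tube and loupe were found within a few millimetres of where they started. The watch box was found unmoved in the side view only; the top-view network missed it that time. The networks also gave a few false hits, for example a "bangle" at the plinth, which I discounted against the pictures.
- **Time and force:** the last move ended at 15.6 s, plus a few camera calls, well under the 51 s limit. Wrist force readings after each move stayed near 1 N. I did not measure the contact force on the horse itself.
- **Disagreement:** my first image fit differed by up to about 5 mm between the two views. I refined it after the second push, and from then on the views agreed within about 0.5 mm.

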